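# Pry open a slide case and hold up its rack

## Task

Lever the lid of the slide case open with the blade of the spatula in the slot at the front seam, swing the lid right back past upright, and lay the spatula down on the worktop without dropping it. Then take the slide rack by its black handle, lift it out of the case until its whole underside is at least 3 cm above the rim of the case's base, and finish while still holding it there over the case, level and still, so that the slides can be looked over. Do not tip the rack at any time, and leave the timer, the brown vial and the blue marker pen where they are.

Things in the scene. Friction and masses are not known exactly. Their poses are not given: they have to be found in the camera images.
- case: Slide transport case, fixed to the worktop: light grey base 96 (x) x 98 (y) x 45 mm high, open at the top, walls 3 mm, closed by a deep dark teal lid 40 mm high (85 mm in all when closed). Origin: centre of the underside on the worktop. Own axes: z up, -y towards the front with the slot, +y towards the hinge, x along the hinge.
- case_slot (a point): Middle of the prying slot in the front seam, at the outer face of the front (axes as the case). The slot is cut into the lower edge of the lid's 3 mm front wall: 50 mm wide (x), 7 mm high, from 45 to 52 mm above the worktop (this point: 48.5). A 50 mm wide ledge of the base, flush with its bottom, stands 6 mm out in front. Behind the outer face 20 mm are empty.
- case_hinge (a point): Middle of the lid's hinge axis (axis along the case's x), at the case's back face, 45 mm above the worktop. The closed lid reaches 98 mm from here to the front (-y) and 40 mm up; its walls and top are 3 mm thick.
- case_lid (a joint): Lid angle in rad: 0 closed, 1.57 upright, 1.92 fully back at its stop. Stiff hinge: the lid (70 g) stays where it is left; opening takes about 1 N at the front edge.
- rack_handle (a point): Centre of the black grip bar of the steel slide rack: bar 10 (x) x 54 (y) x 12 (z) mm, centre 70 mm above the rack's underside. Rack 84 x 84 mm, slides fixed in it, 0.17 to 0.29 kg, balanced under the bar. It stands on the case's 3 mm floor with 3 mm free all round, hidden until the lid is open; the bar runs from front to hinge and its top is 34 mm over the base's rim.
- spatula_grip (a point): Centre of the handle of the opening spatula, which lies on the worktop: dark handle 110 mm long (x), 16 wide (y), 20 high (z), its centre 10 mm above the worktop. Axes: x along the tool to the blade tip, z up.
- spatula_tip (a point): End of the spatula's steel blade, 152 mm in +x from the handle's centre; the blade is 18 mm wide, 2.4 mm thick, level with the handle's centre line, and stands 95 mm out of the handle. Spatula 70 g in all.
- timer: White bench timer, 58 x 58 x 18 mm, a bystander; origin at its underside.
- vial: Brown glass vial with black cap standing on the worktop, 22 mm across, 70 mm high, a bystander; origin at its underside.
- marker: Blue marker pen lying on the worktop, 126 x 14 x 14 mm, a bystander; origin at its underside.
There are look-alikes about, which are no part of the job. What is shaped like the case but green or orange is not meant.

How it is judged:
On the way, in this order (a step that is already met when the one before it is completed fails the run):
1. the spatula has levered the lid ajar: lid past 0.1 rad with the spatula bearing on the case, the rack not lifted (value of joint case_lid above 0.1 rad and contact force between spatula and case above 0.2 N and height (world z) of rack_handle below 0.085 m), for 0.1 s.
2. the lid is swung back to 1.5 rad or more, the rack still in the case (value of joint case_lid above 1.5 rad and height (world z) of rack_handle below 0.085 m), for 0.2 s.
At the end, for the whole second after the job is handed in: Rack held by the gripper alone, handle centre above 142 mm (underside 27 mm or more over the rim), within 40 mm sideways of the case's middle, tilt under 0.12 rad, under 0.03 m/s and 0.2 rad/s; lid at 1.5 rad or more; spatula lying at rest on the worktop (height (world z) of rack_handle above 0.142 m and horizontal distance between rack_handle and case below 0.04 m and angle between rack_handle's own z axis and vertical below 0.12 rad and linear speed of each of rack, spatula below 0.03 m/s and angular speed of rack below 0.2 rad/s and contact force between the fingers and rack above 0.5 N and contact force between rack and case below 0.05 N and contact force between rack and spatula below 0.05 N and value of joint case_lid above 1.5 rad and height (world z) of spatula_grip below 0.016 m and height (world z) of spatula_tip below 0.025 m); the arm keeps its last pose, push and grip.
It fails at once if the rack is tipped by more than 0.35 rad (angle between rack_handle's own z axis and vertical above 0.35 rad).
It fails at once if the timer, the vial or the marker is shifted by more than 20 mm or the vial knocked over (distance of any of timer, vial, marker from where it was at the start of the episode above 0.02 m or angle between vial's own z axis and vertical above 0.4 rad).
It fails at once if the spatula is dropped from more than about 3 cm (falls free at over 0.8 m/s) (linear speed of spatula above 0.8 m/s and contact force between the fingers and spatula below 0.1 N).
It also fails if it takes over 58 s, if anything falls off the work surface, if the arm or the gripper's body presses on something with over 40 N, if the wrist force passes 120 N, or if a joint passes its speed limit or range.

## Robot

A 7-joint arm with a two-finger parallel gripper is mounted at the origin on a cart in front of the work surface, level with it; the furniture and walls round the work are solid. World frame = base frame: x ahead of the robot, y to its left, z up, the work surface at z = 0. Lengths are in m, angles in rad, forces in N, time in s.
With the tool pointing down it reaches from about 0.35 to 0.9 m from the base axis. Payload 8.1 kg.
Tool frame: the origin (TCP) lies at the centre of the arm's flange, where the gripper is bolted on; the fingertips stand 178 mm ahead of it and the grasp point (between the pads) lies 159 mm ahead of it (ctrl.tips_ahead is the distance from the TCP to the fingertips, in m); x points along the fingers, y is the direction in which the jaws open and shut, and the axes are right-handed (so a half turn about x gives the same grasp; the last joint's range is limited). The gripper opens to 92 mm and grips with 3 to 60 N. Pads are 19 mm wide; open, the fingers measure 130 mm over their backs; the gripper's body (75 mm by 190 mm) begins 47 mm behind the grasp point.
Start: joints at [-1.338, 0.434, 0.025, 1.573, -0.012, 1.134, -0.075], TCP at [0.206, 0.59, 0.405] pointing down, gripper open.
Joint ranges: [-2.62, 2.62], [-0.44, 2.09], [-1.27, 1.32], [0.08, 2.57], [-1.32, 4.46], [0.12, 2], [-2.74, 2.74]. Speed limits (rad/s): [2.22, 2.22, 3.01, 3.01, 3.14, 3.14, 3.14].

## Interface

Orientations are given as a unit quaternion [x, y, z, w].
In Python, from workcell import ctrl, state, imaging, job gives the robot as it stands. The module is installed in compiled form; this text tells all that it offers. Calls block until the motion is done:
- ctrl.goto(position, orientation): joint-space move of the TCP to a pose.
- ctrl.move_l(position, rotation=None, vel=0.15, guard=None): straight line of the TCP; rotation=None keeps the orientation; vel is the mean speed in m/s. With guard (N) it stops when the force on the tool has changed by that much, and returns True; else False.
- ctrl.set_joints(angles): joint-space move.
- ctrl.command_gripper(opening): finger opening in m; the grip force is fixed at half the most; returns when the fingers have stopped.
- ctrl.wait(seconds).
- ctrl.ik(position, orientation): joint angles nearest the present ones, or None.
- state(): the state.
- imaging.snapshot(name): name is "side" or "top"; returns the picture (480x640x3 uint8, blue, green, red); there is no depth.
- imaging.get_calibration(name): a dict with "mtx" (3x3 intrinsics, pixels), "rvec" (rotation vector, rad) and "tvec" (3), from world to camera coordinates, as OpenCV has them. Camera axes: x right, y down, z forward; pixel columns grow to the right and rows downward; lengths in m; the calibration is good to about 2 mm. A picture is of the moment at which its call begins. get_calibration takes no time and is no camera call.
A pose or a line that the arm cannot do raises ctrl.PlanningError and nothing moves.
- job.job_done(): hands the job in, once; it reports no verdict.
The state is a dict: "time_s": time; "joint_positions": joint angles; "dq": joint speeds; "joint_torque": joint torques, N m; "eef_pos": TCP position; "eef_rot": TCP orientation; "force": force on the tool from outside, world axes, zero at the start; "moment": the same for the moment, N m; "opening": finger opening in m.
Only numpy, scipy, OpenCV 4.12 (cv2) and the standard library are available. Lean on these libraries where they do the work, as an engineer would, in place of code of your own. Each camera call takes 0.05 s, during which the arm holds its last target.

## Working session

There is one attempt and no reset: what is moved stays moved. The work goes in short steps, each a Python script; the robot and the scene stay as the last script left them, time stands still between calls to the robot, and variables do not carry over. Pictures are saved under pics/ and viewed, and the job is handed in when it is done.

```bash
mkdir -p pics; ls; python3 - <<'E'
from workcell import ctrl,state,imaging,job
import cv2
s=state();print(s['time_s'],s['eef_pos'],s['eef_rot'],s['opening'],ctrl.tips_ahead)
for n in('side','top'):
    cv2.imwrite(f'pics/{n}0.png',imaging.snapshot(n));c=imaging.get_calibration(n);print(n,c)
E
```

```text
pics
0.0 [0.20590241 0.58986816 0.4039553 ] [ 0.11764039  0.69720389 -0.11874231  0.69711387] 0.09195854392379067 0.178
side {'mtx': array([[516.34179547,   0.        , 328.10589801],
       [  0.        , 516.34179547, 247.94818884],
       [  0.        ,   0.        ,   1.        ]]), 'rvec': array([ 2.0301496 , -0.44262624,  0.23997734]), 'tvec': array([-0.39155969,  0.28070127,  0.86082345])}
top {'mtx': array([[473.48732043,   0.        , 318.35949888],
       [  0.        , 473.48732043, 234.60993111],
       [  0.        ,   0.        ,   1.        ]]), 'rvec': array([ 2.10221819, -2.16413899,  0.14363124]), 'tvec': array([0.23947765, 0.48774658, 1.22635563])}
```

View pics/side0.png

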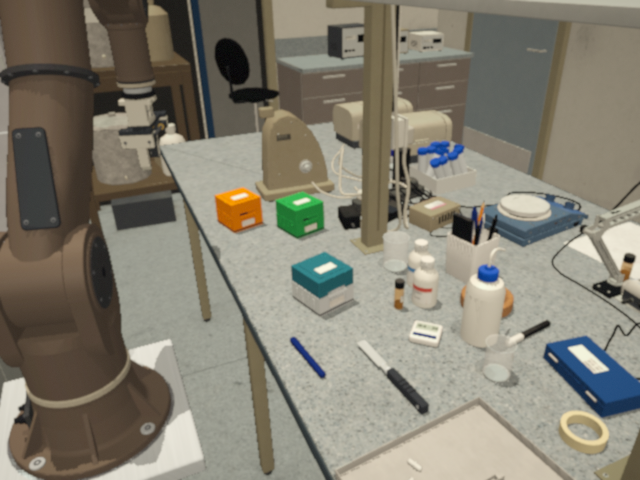

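View pics/top0.png

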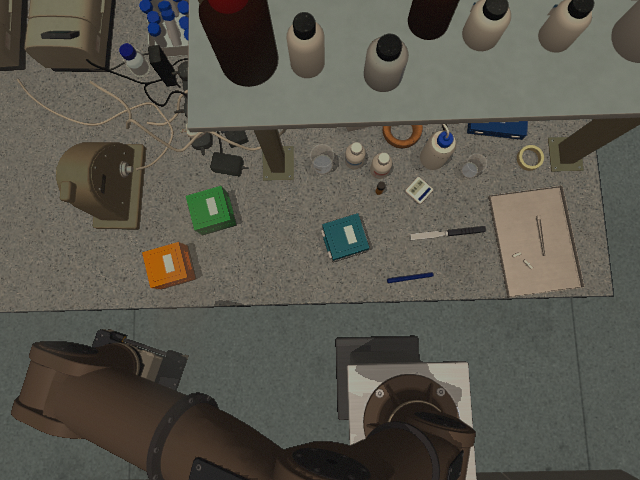

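```bash
cat > h.py <<'E'
import numpy as np, cv2
from scipy.spatial.transform import Rotation as R
try:
    from workcell import ctrl,state,imaging,job
except Exception as e: print(e)
C={n:imaging.get_calibration(n) for n in('side','top')}
def proj(n,P):
    c=C[n];return cv2.projectPoints(np.array(P,float).reshape(-1,1,3),c['rvec'],c['tvec'],c['mtx'],None)[0].reshape(-1,2)
def ray(n,uv):
    c=C[n];Rm=cv2.Rodrigues(c['rvec'])[0];o=-Rm.T@c['tvec']
    d=Rm.T@np.linalg.inv(c['mtx'])@np.array([uv[0],uv[1],1.]);return o,d
def onz(n,uv,z):
    o,d=ray(n,uv);return o+d*(z-o[2])/d[2]
def tri(uvt,uvs):
    o1,d1=ray('top',uvt);o2,d2=ray('side',uvs)
    A=np.stack([d1,-d2],1);t=np.linalg.lstsq(A,o2-o1,rcond=None)[0]
    p,q=o1+t[0]*d1,o2+t[1]*d2;return (p+q)/2,np.linalg.norm(p-q)
def crop(n,img,x0,y0,w,h,k,name):
    cv2.imwrite(f'pics/{name}.png',cv2.resize(img[y0:y0+h,x0:x0+w],None,fx=k,fy=k,interpolation=cv2.INTER_CUBIC))
E
python3 - <<'E'
from h import *
t=cv2.imread('pics/top0.png');s=cv2.imread('pics/side0.png')
crop('top',t,310,170,190,130,4,'t0c'); crop('side',s,270,240,180,180,4*.82,'s0c')
for n in C: print(n,ray(n,(320,240)))
for n,uv in [('top',(345,237)),('top',(448,231)),('top',(411,237)),('top',(419,190)),('top',(381,187)),('top',(410,277))]: print(uv,onz(n,uv,0.01))
E
```

```text
side (array([ 0.11442218, -0.73196942,  0.65135055]), array([ 0.33919186,  0.81854608, -0.46412779]))
top (array([0.30141598, 0.20473811, 1.2909009 ]), array([ 0.14115264,  0.01306006, -0.98997321]))
(345, 237) [0.49025021 0.15311866 0.01      ]
(448, 231) [ 0.49821541 -0.12778093  0.01      ]
(411, 237) [ 0.48476993 -0.02643687  0.01      ]
(419, 190) [ 0.61533108 -0.05596262  0.01      ]
(381, 187) [0.62728236 0.04839329 0.01      ]
(410, 277) [ 0.37622077 -0.01755255  0.01      ]
```

View pics/t0c.png

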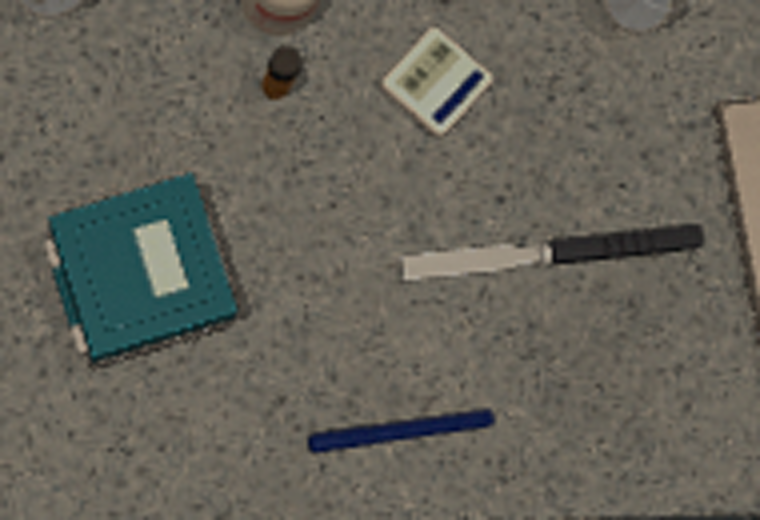

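View pics/s0c.png

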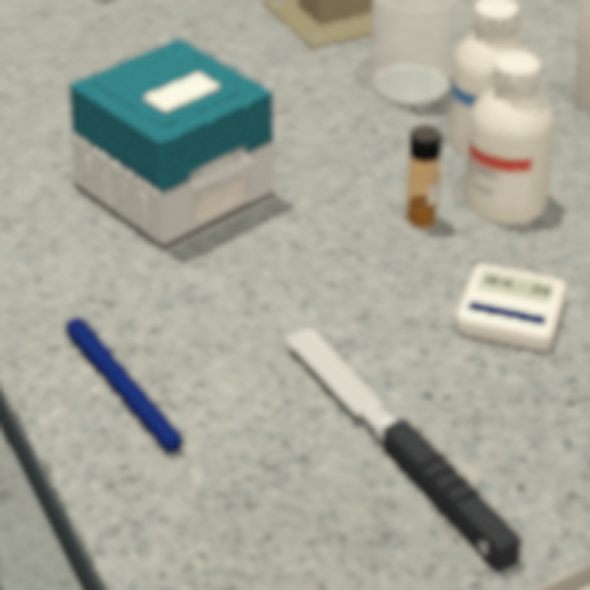

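```bash
python3 - <<'E'
from h import *
from scipy.optimize import least_squares
tc=lambda a:np.array(a)/4.+[310,170]
sc=lambda a:np.array(a)/3.28+[270,240]
# case: corners local order: (+x,+y),(+x,-y),(-x,-y),(-x,+y)
L=np.array([[48,49],[48,-49],[-48,-49],[-48,49]])/1000.
obs_t=tc([[50,216],[193,176],[237,315],[92,360]])
obs_s=sc([[178,40],[271,93],[165,187],[72,90]])
obs_sb=sc([[272,190],[165,243],[75,185]])
def pts(p,z):
    c,s=np.cos(p[2]),np.sin(p[2]);return np.c_[L@np.array([[c,s],[-s,c]])+p[:2],np.full(4,z)]
def res(p):
    return np.concatenate([(proj('top',pts(p,.085))-obs_t).ravel(),(proj('side',pts(p,.085))-obs_s).ravel(),(proj('side',pts(p,0)[1:])-obs_sb).ravel()])
r=least_squares(res,[.49,.15,.2]);print('case',r.x,np.round(r.fun.reshape(-1,2),1).tolist())
rt=least_squares(lambda p:res(p)[:8],[.49,.15,.2]);print('top only',rt.x);rs=least_squares(lambda p:res(p)[8:],[.49,.15,.2]);print('side only',rs.x)
# spatula: tip centre, butt, ferrule/handle start
X=np.array([.152,-.055,.055])
ot=tc([[404,268],[703,236],[552,250]]); os_=sc([[301,338],[505,552],[398,436]])
def sp(p): return np.c_[p[0]+X*np.cos(p[2]),p[1]+X*np.sin(p[2]),np.full(3,.01)]
def rsx(p,a=(0,1)):
    o=[]
    if 0 in a:o.append((proj('top',sp(p))-ot).ravel())
    if 1 in a:o.append((proj('side',sp(p))-os_).ravel())
    return np.concatenate(o)
for a in[(0,1),(0,),(1,)]:
    r=least_squares(rsx,[.5,-.13,1.6],args=(a,));print('spat',r.x,np.round(r.fun,1))
E
```

```text
case [0.48209329 0.150778   0.28591391] [[0.7, 0.2], [0.9, -1.4], [1.9, -1.2], [1.8, -0.6], [-0.3, -0.7], [0.8, -0.4], [-1.5, -12.9], [-2.0, -1.5], [0.3, 3.0], [-0.5, 4.0], [-0.9, 2.2]]
top only [0.48024023 0.15421442 0.25775964]
side only [0.48175588 0.14722777 0.30034289]
spat [ 0.49744282 -0.17787233  1.6342814 ] [-0.2 -1.1  0.9 -0.2 -1.7  0.1 -0.6 -1.8  2.3  3.5 -2.5 -1.7]
spat [ 0.49709544 -0.17859826  1.64865789] [ 0.2 -0.2  1.1 -0.3 -1.3  0.5]
spat [ 0.49789179 -0.17706879  1.62561016] [-0.  -2.3  2.   3.2 -2.3 -2.1]
```

```bash
cat > ov.py <<'E'
from h import *
def box(cx,cy,yaw,x0,x1,y0,y1,z0,z1):
    c,s=np.cos(yaw),np.sin(yaw);P=[]
    for z in(z0,z1):
        for x,y in((x0,y0),(x1,y0),(x1,y1),(x0,y1)): P.append([cx+c*x-s*y,cy+s*x+c*y,z])
    return np.array(P)
def draw(img,n,P,off,k,col=(0,0,255)):
    q=((proj(n,P)-off+.5)*k-.5).round().astype(int)
    for a,b in[(0,1),(1,2),(2,3),(3,0),(4,5),(5,6),(6,7),(7,4),(0,4),(1,5),(2,6),(3,7)]: cv2.line(img,tuple(map(int,q[a])),tuple(map(int,q[b])),col,1)
E
python3 - <<'E'
from ov import *
from scipy.optimize import least_squares
case=[.4810,.1520,.270]; sp=[.4975,-.178,1.64]
t=cv2.imread('pics/top0.png');s=cv2.imread('pics/side0.png')
for n,img,(x0,y0,w,h),k,nm in[('top',t,(315,205,60,62),10,'tc'),('side',s,(285,245,75,72),8,'sc'),('top',t,(405,220,85,25),9,'ts'),('side',s,(350,335,85,80),7,'ss')]:
    c=cv2.resize(img[y0:y0+h,x0:x0+w],None,fx=k,fy=k,interpolation=cv2.INTER_CUBIC)
    if nm[1]=='c':
        draw(c,n,box(*case,-.048,.048,-.049,.049,0,.045),(x0,y0),k,(0,0,255))
        draw(c,n,box(*case,-.048,.048,-.049,.049,.045,.085),(x0,y0),k,(0,255,255))
        draw(c,n,box(*case,-.025,.025,-.055,-.049,0,.045),(x0,y0),k,(255,0,255))
    else:
        draw(c,n,box(*sp,-.055,.055,-.008,.008,0,.02),(x0,y0),k)
        draw(c,n,box(*sp,.055,.152,-.009,.009,.0088,.0112),(x0,y0),k,(0,255,255))
    cv2.imwrite(f'pics/{nm}1.png',c)
E
```

```text
(no output)
```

View pics/tc1.png

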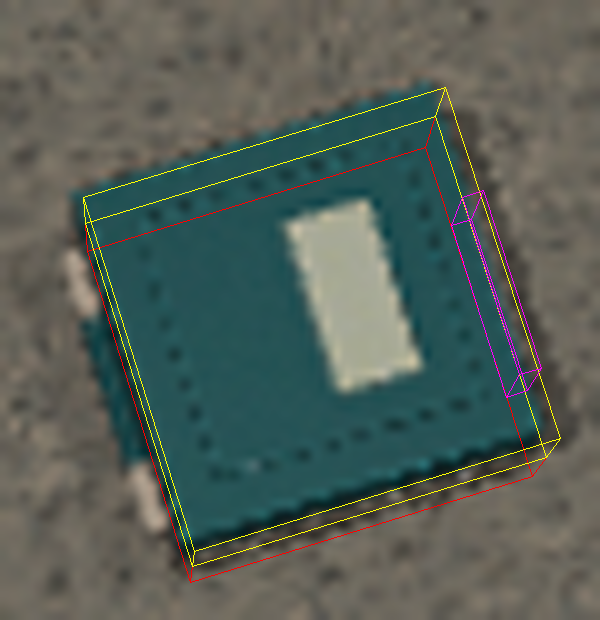

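View pics/sc1.png

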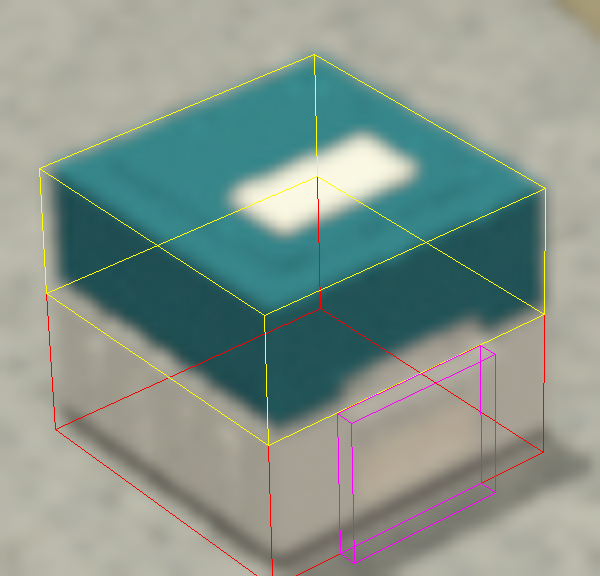

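View pics/ts1.png

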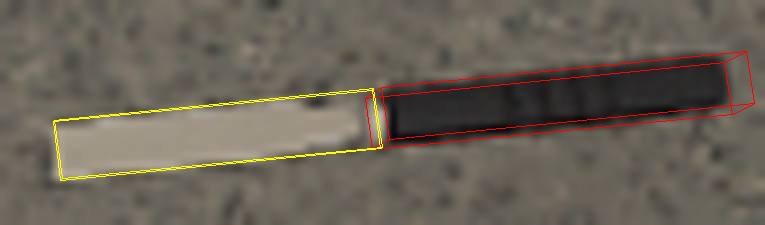

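View pics/ss1.png

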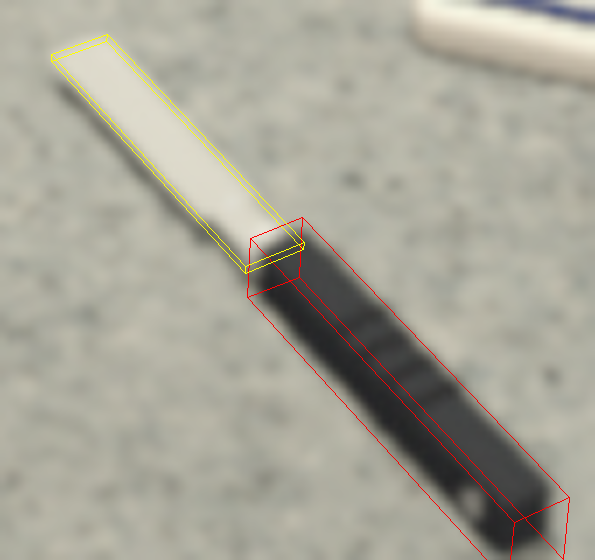

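```bash
python3 - <<'E'
from ov import *
from scipy.optimize import least_squares
f=lambda a,k,o:(np.array(a)+.5)/k-.5+o
ot=f([[78,193],[432,84],[545,425],[195,545]],10,(315,205))
os_=f([[315,58],[545,190],[268,308],[55,175]],8,(285,245))
osb=f([[543,450],[275,558],[62,425]],8,(285,245))
L=np.array([[48,49],[48,-49],[-48,-49],[-48,49]])/1000.
def pts(p,z):
    c,s=np.cos(p[2]),np.sin(p[2]);return np.c_[p[3]*L@np.array([[c,s],[-s,c]])+p[:2],np.full(4,z)]
def res(p):
    return np.concatenate([(proj('top',pts(p,.085))-ot).ravel(),(proj('side',pts(p,.085))-os_).ravel(),(proj('side',pts(p,0)[1:])-osb).ravel()])
for sl in(slice(None),slice(0,8),slice(8,None)):
    r=least_squares(lambda p:res(p)[sl],[.49,.15,.27,1]);print(r.x,np.round(r.fun,1))
E
```

```text
[0.48282205 0.15364046 0.27510138 0.97122269] [ 0.5  0.2  0.2  0.2  0.2  0.2 -0.3 -0.7  0.1 -0.5 -0.5 -0.9  0.3 -0.2
 -0.6 -1.3 -0.4 -0.5  0.4  2.4  0.4  0. ]
[0.48272104 0.15399335 0.28423922 0.98012918] [ 0.1  0.4 -0.1 -0.1  0.3  0.1 -0.3 -0.4]
[0.48276025 0.1530836  0.2684774  0.96511615] [ 0.3 -0.3 -0.6 -0.7  0.1 -0.2 -0.3 -1.3 -0.6 -0.3  0.3  2.4  0.7  0.1]
```

```bash
cat >> h.py <<'E'
case=np.array([.4828,.1537]); cyaw=.278
ex=np.array([np.cos(cyaw),np.sin(cyaw),0]); ey=np.array([-np.sin(cyaw),np.cos(cyaw),0])
def CP(x,y,z): return np.array([case[0],case[1],0])+x*ex+y*ey+np.array([0,0,z])
def rot(phi,pitch=0,flip=1):
    """tool down, spatula direction phi (world yaw); pitch>0 lifts blade tip"""
    d=np.array([np.cos(phi),np.sin(phi),0]); xt=np.array([0,0,-1.]); yt=flip*np.cross([0,0,1.],d)
    M=np.stack([xt,yt,np.cross(xt,yt)],1)
    side=np.cross(d,[0,0,1.])
    return (R.from_rotvec(side*pitch)*R.from_matrix(M)).as_quat()
E
python3 - <<'E'
from h import *
s=state();print(R.from_quat(s['eef_rot']).as_matrix().round(2))
sp=np.array([.4975,-.178]);phi=1.64;g=sp+.03*np.array([np.cos(phi),np.sin(phi)])
for f in(1,-1):
    for nm,p,ph in[('spat',[*g,.30],phi),('spatlow',[*g,.181],phi),('slot',CP(0,-.156,.22),1.571+cyaw),('stage2',CP(0,-.03,.28),1.571+cyaw),('rack',CP(0,0,.24),1.571+cyaw)]:
        q=ctrl.ik(list(p),list(rot(ph,0,f)));print(f,nm,np.round(p,3),None if q is None else np.round(q,2))
E
```

```text
[[-0.    0.33  0.94]
 [-0.    0.94 -0.33]
 [-1.   -0.    0.  ]]
1 spat [ 0.495 -0.148  0.3  ] [-0.58  0.63  1.16  2.02 -0.71  0.97 -2.14]
1 spatlow [ 0.495 -0.148  0.181] [-0.53  0.9   1.14  2.1  -1.1   0.93 -1.81]
1 slot [0.526 0.004 0.22 ] [-0.83  0.82  1.14  2.06 -0.96  0.94 -2.01]
1 stage2 [0.491 0.125 0.28 ] [-1.12  0.65  1.15  2.06 -0.76  0.94 -2.41]
1 rack [0.483 0.154 0.24 ] [-1.16  0.74  1.15  2.09 -0.89  0.92 -2.36]
-1 spat [ 0.495 -0.148  0.3  ] [-0.55  0.58  1.07  2.01 -0.64  0.93  0.94]
-1 spatlow [ 0.495 -0.148  0.181] [-0.21  0.63  0.56  2.08 -0.59  0.59  0.83]
-1 slot [0.526 0.004 0.22 ] [-0.44  0.54  0.45  2.03 -0.38  0.65  0.55]
-1 stage2 [0.491 0.125 0.28 ] [-0.7   0.42  0.46  2.03 -0.26  0.75  0.2 ]
-1 rack [0.483 0.154 0.24 ] [-0.71  0.48  0.4   2.06 -0.29  0.66  0.16]
```

```bash
python3 - <<'E'
from h import *
sp=np.array([.4975,-.178]);phi=1.64;g=sp+.03*np.array([np.cos(phi),np.sin(phi)])
q=rot(phi,0,-1)
ctrl.goto([*g,.30],list(q)); print(state()['time_s'])
ctrl.move_l([*g,.215],vel=.15)
s=state();print(s['time_s'],s['eef_pos'],s['force'])
cv2.imwrite('pics/top1.png',imaging.snapshot('top'));cv2.imwrite('pics/side1.png',imaging.snapshot('side'))
E
```

```text
2.9167
3.6333 [ 0.49561753 -0.14834728  0.21546388] [ 0.0990728   0.40600387 -0.68413381]
```

View pics/top1.png

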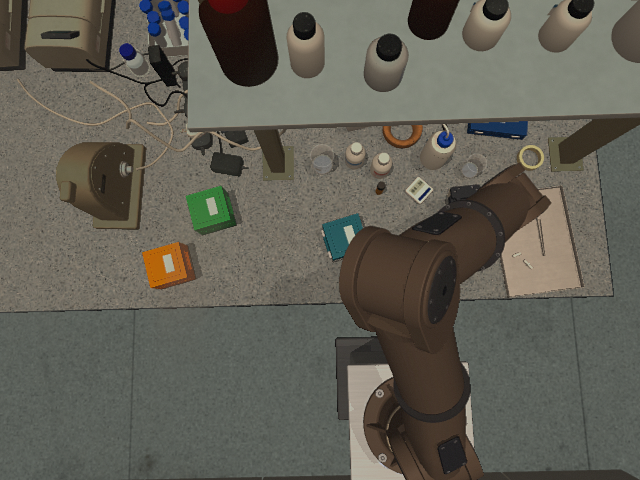

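View pics/side1.png

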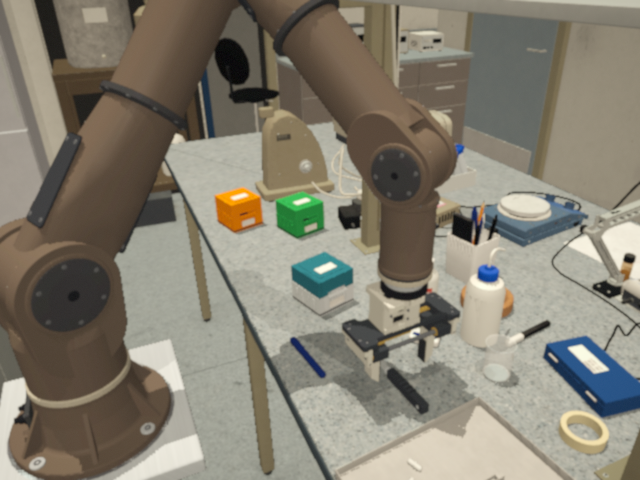

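The gripper is over the spatula, with one finger each side of the handle at about (405,375) in the side view. Descending to grasp it.

```bash
python3 - <<'E'
from h import *
sp=np.array([.4975,-.178]);phi=1.64;g=sp+.03*np.array([np.cos(phi),np.sin(phi)])
print(ctrl.move_l([*g,.181],vel=.1,guard=12)); s=state();print(s['eef_pos'],s['force'])
ctrl.command_gripper(0.0); s=state();print(s['time_s'],s['opening'],s['eef_pos'],s['force'],s['moment'])
print(ctrl.move_l([*g,.25],vel=.1)); s=state();print(s['time_s'],s['opening'],s['eef_pos'],s['force'],s['moment'])
i=imaging.snapshot('side');cv2.imwrite('pics/side2.png',i)
crop('side',i,270,240,190,180,4,'s2c')
E
```

```text
False
[ 0.4953963  -0.14825822  0.18109867] [0.2530909  0.04642014 0.58047924]
5.3833 0.015890474177182003 [ 0.49540181 -0.14809327  0.18098815] [0.04373426 0.09132438 0.11521546] [-0.06887717  0.03374516 -0.0040888 ]
False
6.225 0.015607428081275562 [ 0.49527428 -0.14779597  0.24962818] [-0.05311323 -0.46005383 -0.41235871] [-0.11011972  0.05728632 -0.07625228]
```

View pics/s2c.png

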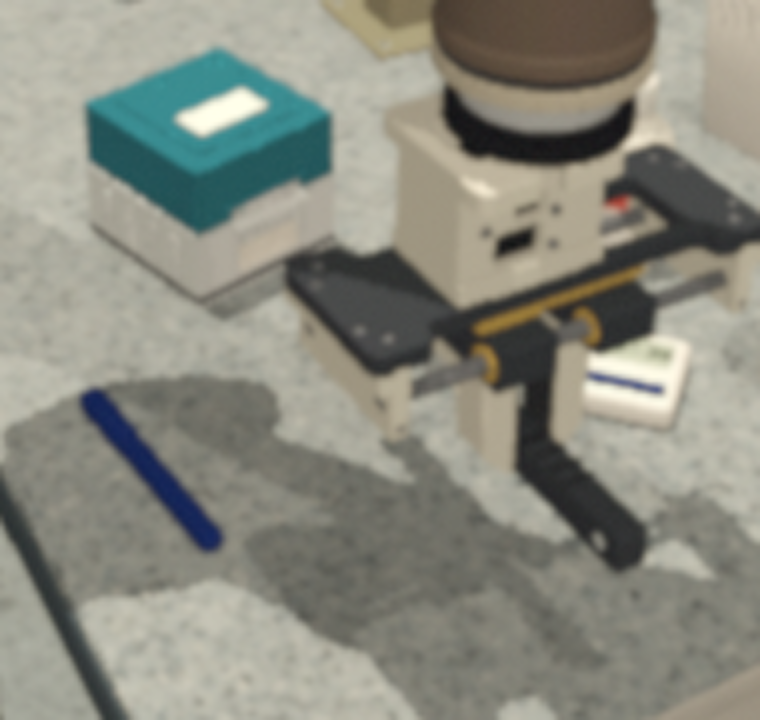

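```bash
python3 - <<'E'
from ov import *
q=list(rot(np.pi/2+cyaw,0,-1))
ctrl.move_l(CP(0,-.207,.25),q,vel=.12)
ctrl.move_l(CP(0,-.207,.2195),q,vel=.1)
s=state();print(s['time_s'],s['opening'],s['eef_pos'],CP(0,-.207,.2195),s['force'])
i=imaging.snapshot('side');k=7;x0,y0=285,245
j=imaging.snapshot('top');cv2.imwrite('pics/top3.png',j)
c=cv2.resize(i[y0:y0+85,x0:x0+110],None,fx=k,fy=k,interpolation=cv2.INTER_CUBIC)
b=CP(0,-.085,0)
P=box(b[0],b[1],cyaw+np.pi/2,-.097,0,-.009,.009,.0473,.0497)
draw(c,'side',P,(x0,y0),k,(0,255,255))
draw(c,'side',box(*case,cyaw,-.025,.025,-.049,-.049,.045,.052),(x0,y0),k,(0,0,255))
cv2.imwrite('pics/s3c.png',c)
E
```

```text
7.8167 0.015661253761589986 [ 0.53937302 -0.04579555  0.21918055] [ 0.53960763 -0.04535249  0.2195    ] [-0.78524748 -1.09607216 -0.48910142]
```

View pics/s3c.png

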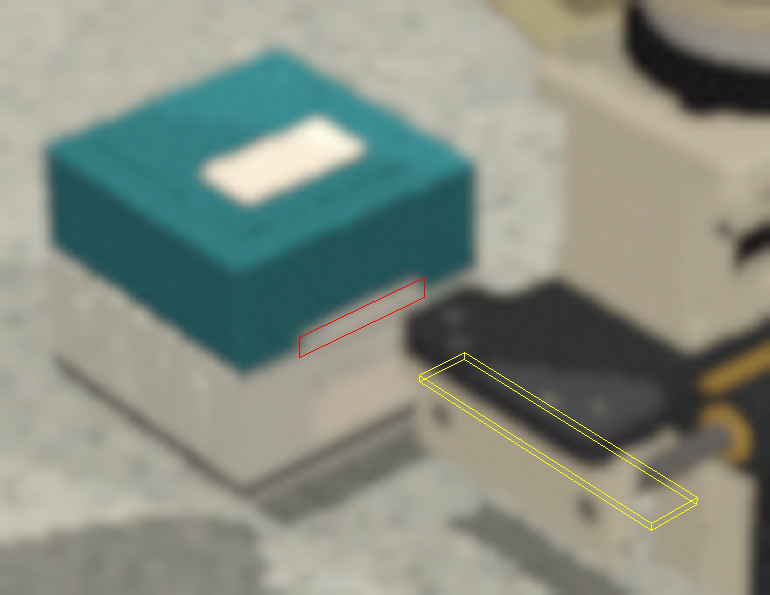

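View pics/top3.png

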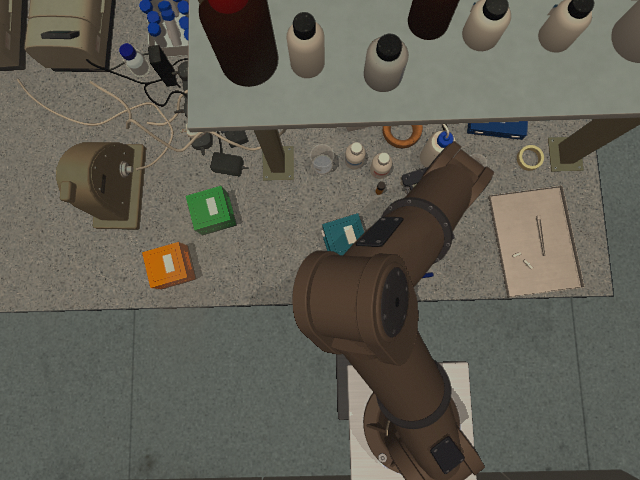

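```bash
python3 - <<'E'
from h import *
q=list(rot(np.pi/2+cyaw,0,-1))
f0=state()['force']
print(ctrl.move_l(CP(0,-.156,.2197),q,vel=.05,guard=5))
s=state();print(s['time_s'],s['opening'],s['eef_pos'],CP(0,-.156,.2197),np.round(s['force']-f0,2))
i=imaging.snapshot('side');crop('side',i,285,245,110,85,7,'s4c')
E
```

```text
False
9.0833 0.015508392630475822 [0.52567829 0.00335174 0.2197581 ] [0.52561155 0.00368943 0.2197    ] [-0.32  0.15 -0.44]
```

View pics/s4c.png

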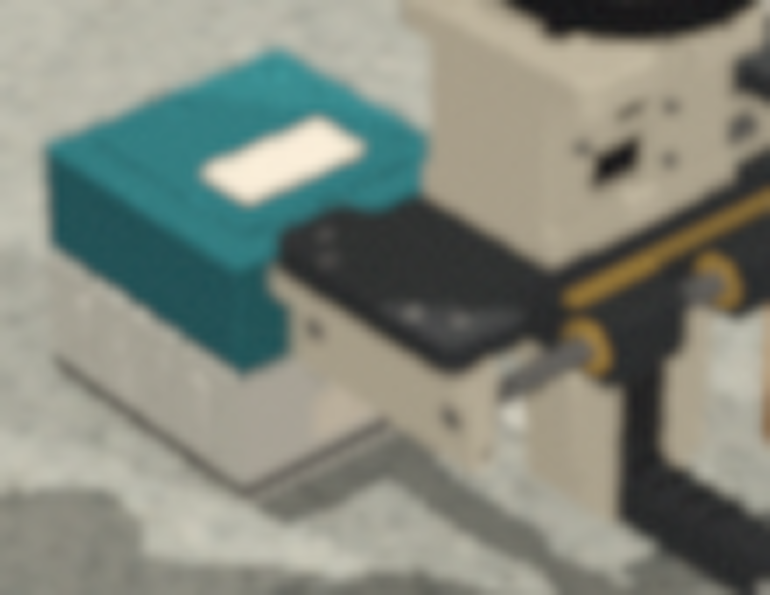

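```bash
cat >> h.py <<'E'
Q=list(rot(np.pi/2+cyaw,0,-1))
def tipto(y,z,vel=.06,guard=None,x=0): return ctrl.move_l(CP(x,y-.122,z+.171),Q,vel=vel,guard=guard)
E
python3 - <<'E'
from h import *
f0=state()['force']
for th in(.1,.2,.3,.4):
    z=.045+.098*np.sin(th)+.007*np.cos(th)-.0012; y=.049-.098*np.cos(th)+.007*np.sin(th)+.014
    print(th,round(y,4),round(z,4),tipto(y,z,guard=20)); ctrl.wait(.15)
    s=state();print(s['time_s'],s['opening'],np.round(s['force']-f0,2),np.round(s['moment'],2))
i=imaging.snapshot('side');crop('side',i,285,215,110,110,5.4,'s5c')
E
```

```text
0.1 -0.0338 0.0605 False
9.6333 0.015628199533041627 [ 0.55 -0.82 -0.58] [-0.08 -0.02 -0.02]
0.2 -0.0317 0.0701 False
10.1 0.015462477794663485 [ 1.61  0.9  -0.34] [-0.05  0.03 -0.01]
0.3 -0.0286 0.0794 False
10.5667 0.015624944544297355 [ 0.32  0.09 -0.37] [-0.07  0.01  0.02]
0.4 -0.0245 0.0884 False
11.0333 0.015681716447454478 [ 0.55 -0.05  0.83] [-0.14  0.01 -0.05]
```

View pics/s5c.png

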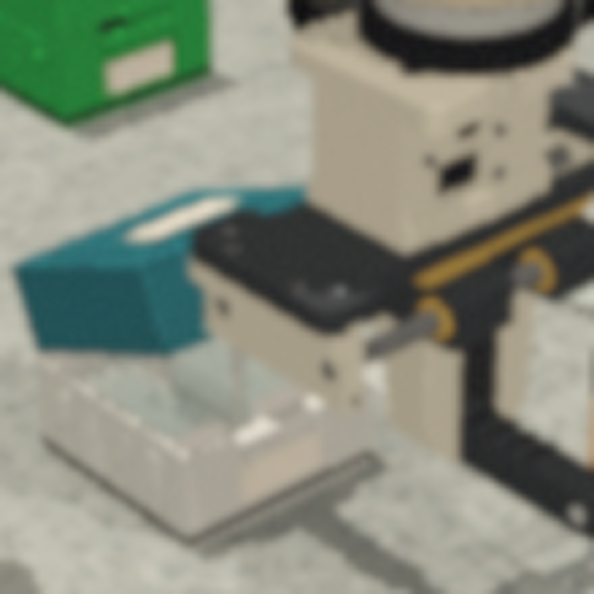

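```bash
python3 - <<'E'
from h import *
f0=state()['force']
for th in(.55,.7):
    z=.045+.098*np.sin(th)+.007*np.cos(th)-.0012; y=.049-.098*np.cos(th)+.007*np.sin(th)+.014
    print(th,round(y,4),round(z,4),tipto(y,z,guard=20))
s=state();print(s['time_s'],s['opening'],np.round(s['force']-f0,2))
print(tipto(y,.1,guard=10)); print(tipto(.025,.1,guard=10,vel=.08));
s=state();print(s['time_s'],s['opening'],np.round(s['force']-f0,2))
i=imaging.snapshot('side');crop('side',i,285,205,110,110,5.4,'s6c')
E
```

```text
0.55 -0.0169 0.101 False
0.7 -0.0074 0.1123 False
11.8667 0.015473589886456446 [ 0.86 -0.33  0.37]
False
False
12.7833 0.015525062682103156 [-0.69  0.14 -0.86]
```

View pics/s6c.png

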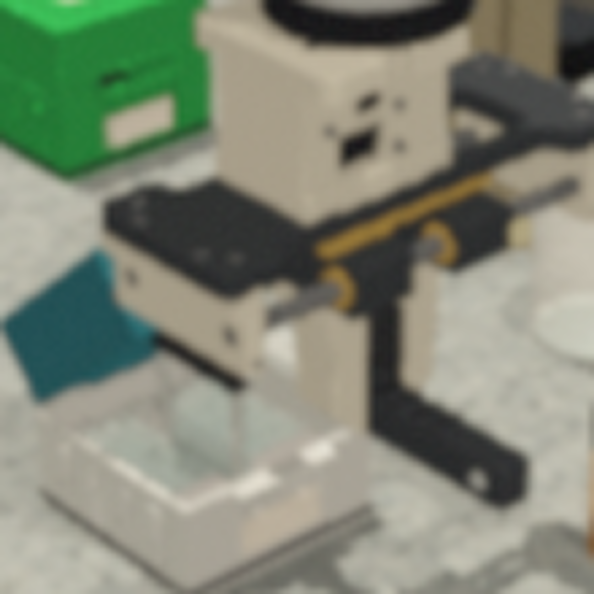

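The lid is at about 0.7 rad (teal side at (80,330) in the crop). The rack's black bar shows at (200,355). Next I push the lid back from inside with the blade tip.

```bash
python3 - <<'E'
from h import *
f0=state()['force']
for y in(.05,.075,.102):
    print(y,tipto(y,.1,vel=.06,guard=15)); s=state();print(s['time_s'],s['opening'],np.round(s['force']-f0,2))
i=imaging.snapshot('side');crop('side',i,265,185,130,130,4.6,'s7c')
i=imaging.snapshot('top');crop('top',i,270,170,160,120,5,'t7c')
E
```

```text
0.05 False
13.4 0.01576972478028466 [-0.02  1.14  0.05]
0.075 False
13.9667 0.015672418176828615 [-0.65  1.42  0.51]
0.102 False
14.5667 0.016020658716749056 [-0.44  1.65 -0.39]
```

View pics/s7c.png

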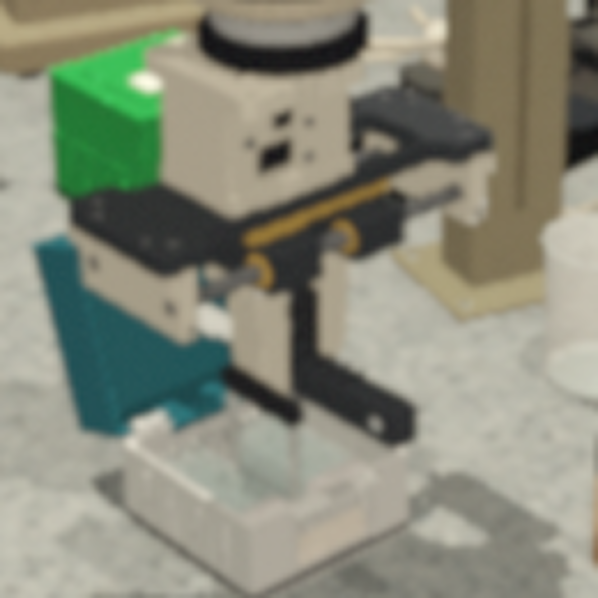

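View pics/t7c.png

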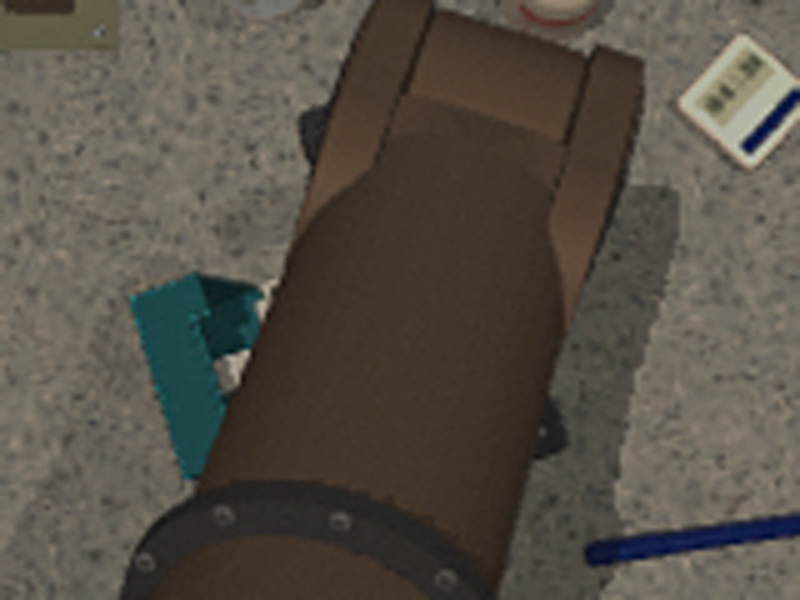

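```bash
python3 - <<'E'
from h import *
f0=state()['force']
print(tipto(.107,.1,vel=.04,guard=10)); s=state();print(s['time_s'],np.round(s['force']-f0,2),s['eef_pos'])
print(tipto(-.06,.1,vel=.12,guard=10))
i=imaging.snapshot('side');crop('side',i,265,185,160,130,4.6,'s8c')
s=state();print(s['time_s'],s['opening'],np.round(s['force']-f0,2))
E
```

```text
False
14.9417 [ 0.34 -2.66  0.55] [0.48711366 0.13883348 0.27113841]
False
16.5333 0.015803857805413855 [-1.3   0.78 -0.83]
```

View pics/s8c.png

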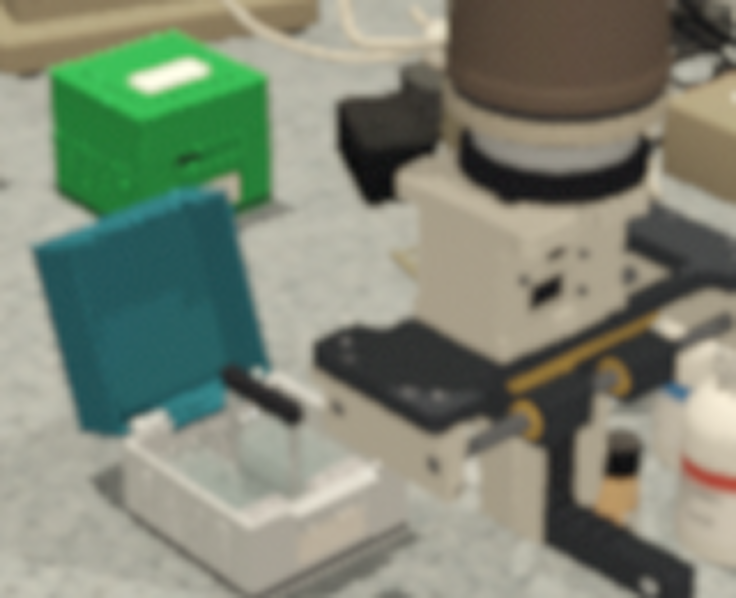

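The lid stands well back and the rack sits in the base, its black bar running from (232,375) to (295,412) in the crop. Laying the spatula back where it was.

```bash
python3 - <<'E'
from h import *
sp=np.array([.4975,-.178]);phi=1.64;g=sp+.03*np.array([np.cos(phi),np.sin(phi)])
q=list(rot(phi,0,-1))
ctrl.move_l([*g,.25],q,vel=.15)
ctrl.wait(.2);f0=state()['force']
print(ctrl.move_l([*g,.19],vel=.08,guard=6)); print(ctrl.move_l([*g,.1808],vel=.02,guard=4))
s=state();print(s['time_s'],s['opening'],s['eef_pos'],np.round(s['force']-f0,2))
ctrl.wait(.2)
i=imaging.snapshot('side');crop('side',i,330,270,130,150,4,'s9c')
E
```

```text
False
True
19.1333 0.015774461594351922 [ 0.4955368  -0.1481      0.18127809] [-0.02 -0.98  6.42]
```

View pics/s9c.png

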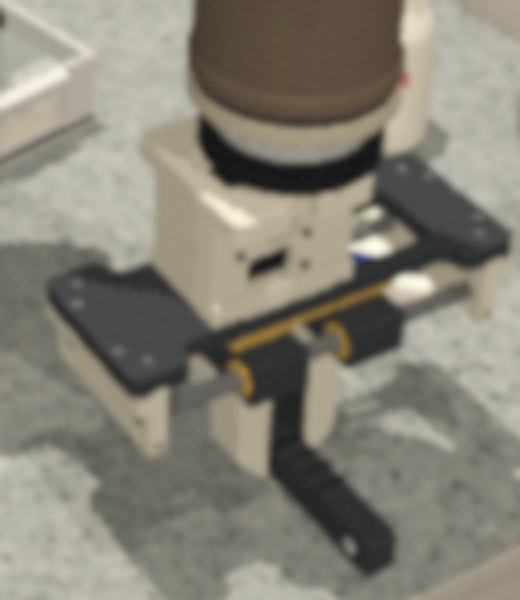

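```bash
python3 - <<'E'
from ov import *
ctrl.command_gripper(.06)
p=state()['eef_pos']
print(ctrl.move_l([p[0],p[1],.29],vel=.12,guard=10))
print(state()['time_s'])
ctrl.move_l(CP(0,-.10,.31),Q,vel=.2)   # over in front of the case
s=state();print(s['time_s'],s['opening'])
i=imaging.snapshot('side');cv2.imwrite('pics/side10.png',i)
k=5;x0,y0=265,185
c=cv2.resize(i[y0:y0+118,x0:x0+120],None,fx=k,fy=k,interpolation=cv2.INTER_CUBIC)
draw(c,'side',box(*case,cyaw,-.005,.005,-.027,.027,.067,.079),(x0,y0),k,(0,255,255))
draw(c,'side',box(*case,cyaw,-.048,.048,-.049,.049,0,.045),(x0,y0),k,(0,0,255))
cv2.imwrite('pics/s10c.png',c)
E
```

```text
False
21.3167
22.5 0.06033622084998418
```

View pics/side10.png

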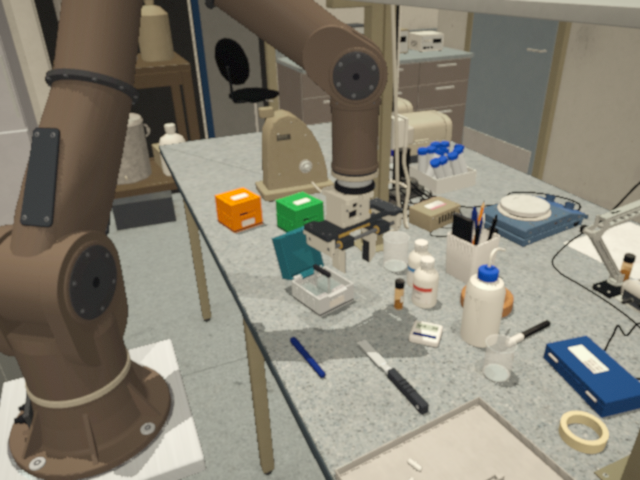

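View pics/s10c.png

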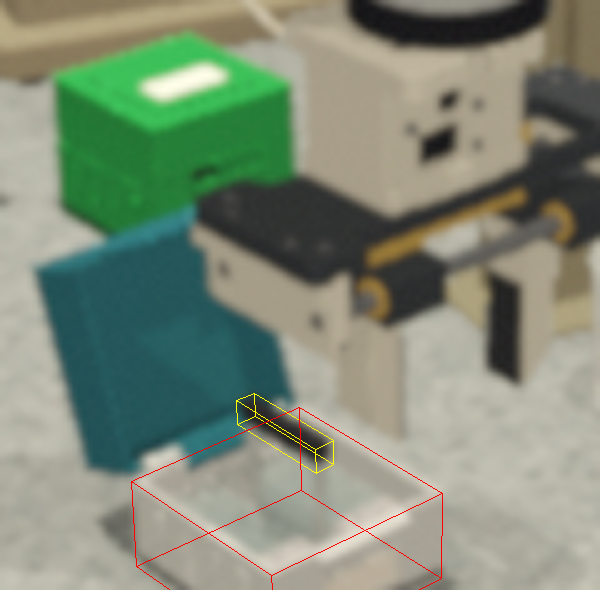

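The spatula lies flat where it started, (365,345) to (425,410). The bar matches my model to within 2 mm. Taking the rack now.

```bash
python3 - <<'E'
from ov import *
ctrl.move_l(CP(0,0,.31),Q,vel=.12)
ctrl.wait(.2)
print(ctrl.move_l(CP(0,0,.242),Q,vel=.08,guard=6))
s=state();print(s['time_s'],s['eef_pos'],CP(0,0,.242),s['force'])
ctrl.command_gripper(.024); 
i=imaging.snapshot('side');crop('side',i,265,185,120,120,5,'s11c')
E
```

```text
False
24.7333 [0.48302698 0.15364794 0.24231653] [0.4828 0.1537 0.242 ] [ 0.34335176  0.15065715 -0.1123501 ]
```

View pics/s11c.png

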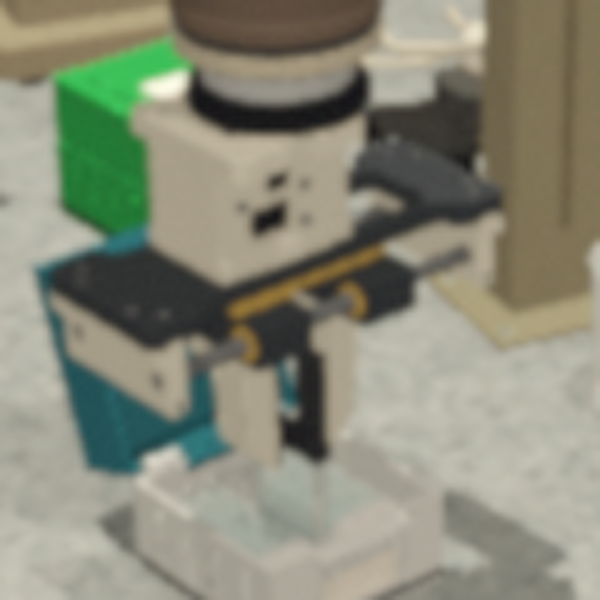

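```bash
python3 - <<'E'
from ov import *
ctrl.command_gripper(0.0); ctrl.wait(.2)
s=state();print(s['time_s'],s['opening'],s['eef_pos'],np.round(s['force'],2),np.round(s['moment'],2))
print(ctrl.move_l(CP(0,0,.257),Q,vel=.03,guard=12))
s=state();print(s['time_s'],s['opening'],np.round(s['force'],2),np.round(s['moment'],2))
i=imaging.snapshot('side');crop('side',i,265,185,120,120,5,'s12c')
E
```

```text
26.1417 0.009641893807234216 [0.48270337 0.15368003 0.24191092] [ 1.18  0.27 -1.27] [-0.05  0.04 -0.02]
False
26.7917 0.009718697382505411 [ 0.18  0.02 -2.33] [-0.05  0.06  0.01]
```

View pics/s12c.png

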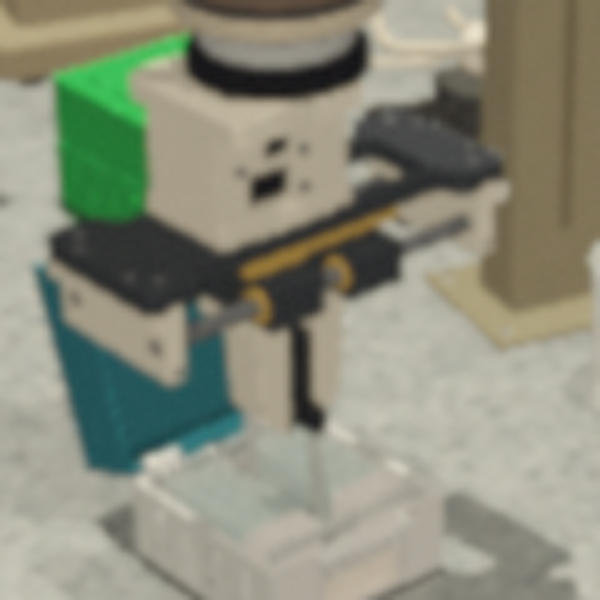

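The jaws closed on 9.6 mm, the rack is rising and the sensor reads about 2 N of load. Lifting on.

```bash
python3 - <<'E'
from ov import *
print(ctrl.move_l(CP(0,0,.329),Q,vel=.05,guard=12)); ctrl.wait(.8)
s=state();print(s['time_s'],s['opening'],s['eef_pos'],np.round(s['force'],2),np.round(s['moment'],2),np.abs(s['dq']).max())
i=imaging.snapshot('side');cv2.imwrite('pics/side13.png',i)
k=5;x0,y0=265,170
c=cv2.resize(i[y0:y0+120,x0:x0+120],None,fx=k,fy=k,interpolation=cv2.INTER_CUBIC);cv2.imwrite('pics/s13r.png',c)
draw(c,'side',box(*case,cyaw,-.042,.042,-.042,.042,.090,.090),(x0,y0),k,(0,255,255))
draw(c,'side',box(*case,cyaw,-.048,.048,-.049,.049,.0,.045),(x0,y0),k,(0,0,255))
for th,col in((1.5,(255,0,255)),(1.85,(255,255,0))):
    Lp=np.array([[x,49-98*np.cos(th)*r,45+98*np.sin(th)*r] for r in(0,1) for x in(-48,48)])/1000
    Lq=np.array([[x,49-98*np.cos(th)*r+40*np.sin(th),45+98*np.sin(th)*r+40*np.cos(th)] for r in(0,1) for x in(-48,48)])/1000
    P=np.array([CP(*a) for a in [Lp[0],Lp[1],Lp[3],Lp[2],Lq[0],Lq[1],Lq[3],Lq[2]]]);draw(c,'side',P,(x0,y0),k,col)
cv2.imwrite('pics/s13c.png',c)
E
```

```text
False
29.2333 0.009726865991746459 [0.48279334 0.15370191 0.32900024] [-0.2   0.01 -1.51] [-0.1   0.08  0.01] 0.000773517180920576
```

View pics/side13.png

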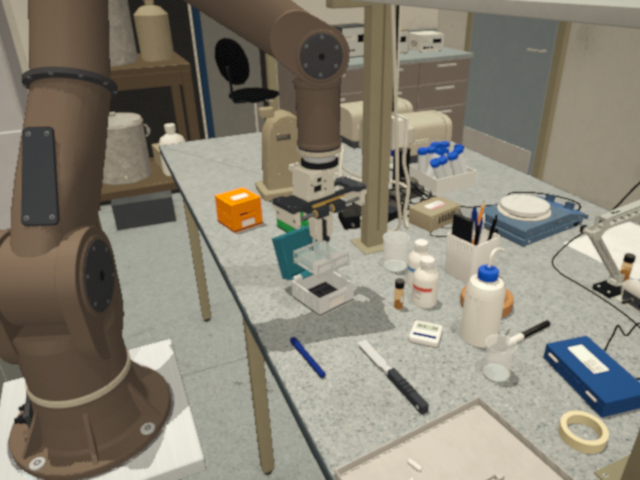

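View pics/s13r.png

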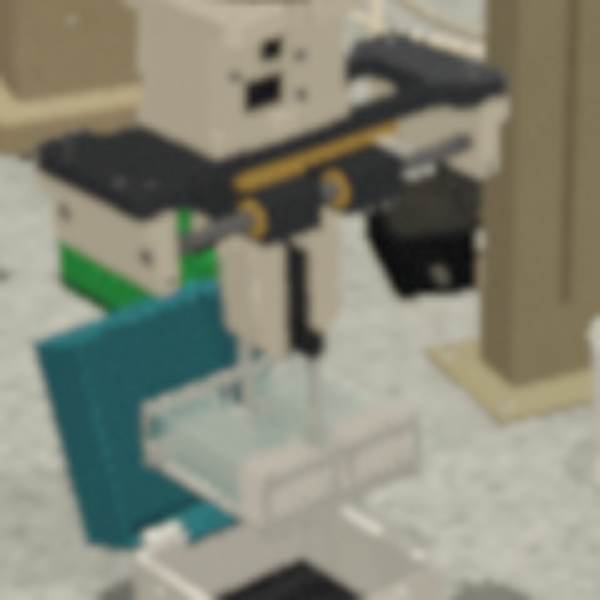

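View pics/s13c.png

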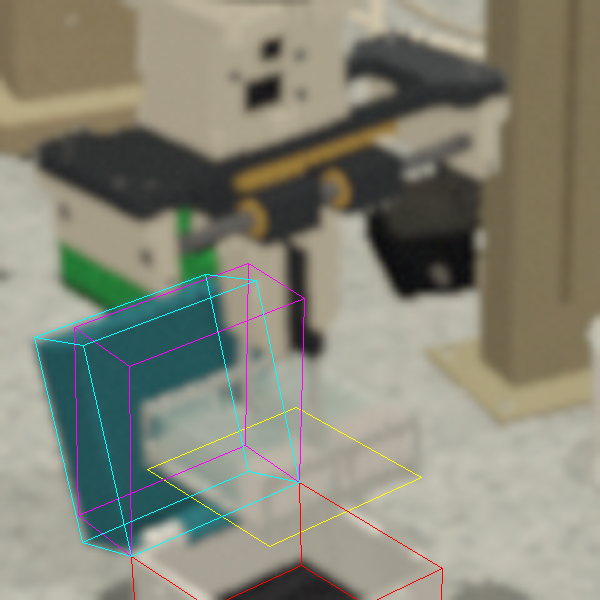

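```bash
python3 - <<'E'
from ov import *
i=cv2.imread('pics/side13.png')
k=11;x0,y0=288,228
c=cv2.resize(i[y0:y0+52,x0:x0+66],None,fx=k,fy=k,interpolation=cv2.INTER_CUBIC);cv2.imwrite('pics/s14r.png',c)
for z in(.09,.12): draw(c,'side',box(*case,cyaw,-.042,.042,-.042,.042,z,z),(x0,y0),k,(0,255,255))
cv2.imwrite('pics/s14c.png',c)
E
```

```text
(no output)
```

View pics/s14r.png

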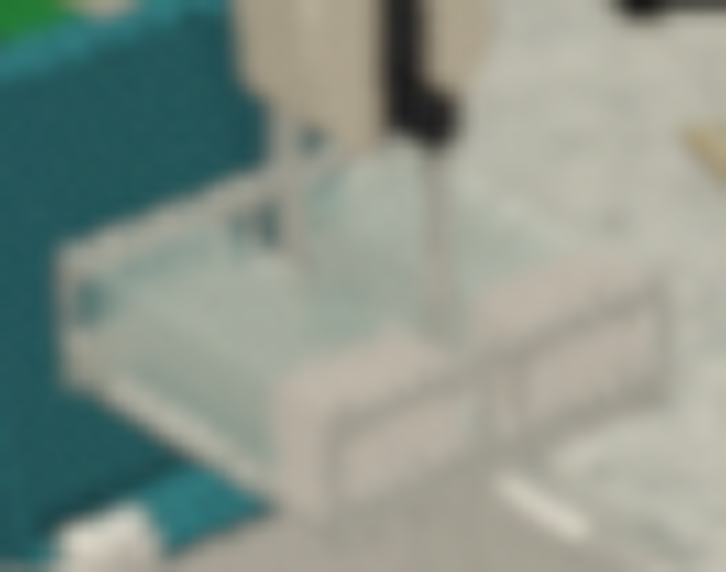

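View pics/s14c.png

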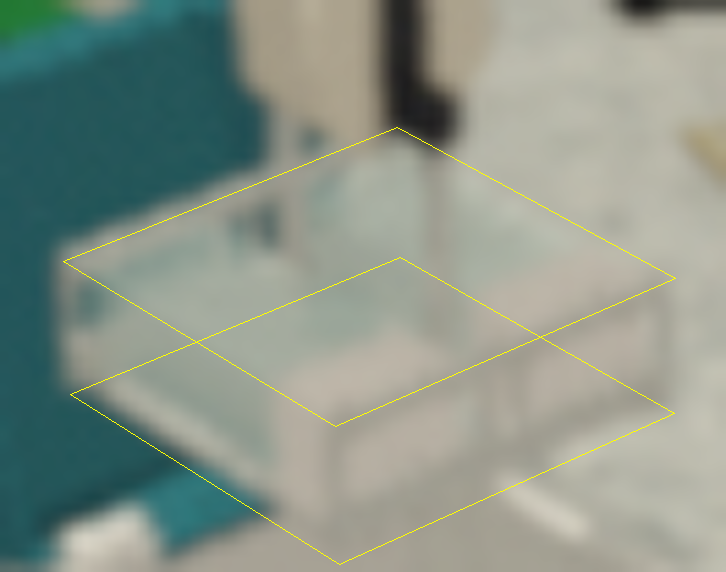

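```bash
python3 - <<'E'
from h import *
s=state();print(s['time_s'],s['opening'],np.round(s['force'],2))
job.job_done(); print(state()['time_s'],state()['opening'])
E
```

```text
29.2833 0.009579952971787509 [ 0.11  0.03 -1.89]
the job is handed in; nothing more can be done
the job is handed in; nothing more can be done
```

I've handed the job in at 29.3 s of the 58 s allowed. The gripper is holding the rack level and still above the open case.

**What I did:** I took the spatula by its handle and put the blade in the front slot of the teal case. I levered the lid up to about 0.7 rad, then pushed it back from inside with the blade tip. I laid the spatula back where it had been, releasing it only once the guard felt the worktop. Then I gripped the rack's black bar and lifted it straight up.

**Last checks:**
- **Rack:** The jaws are closed on 9.6 mm and the sensor shows about 2 N of load. The handle centre should be at about 0.16 m, which puts the underside about 4.5 cm above the rim. It is centred over the case by the arm's readout, and its upper edges look level to about 0.02 rad.
- **Lid:** It matches my overlay for 1.85 rad.
- **Spatula and other items:** The spatula lies flat on the worktop. The timer, vial and marker look unmoved.

**Disagreements:**
- **Rack's front corner:** Its lowest visible corner sits about 3.5 px higher than my box model, while the other corners agree to about 1.5 px. I took this as the rack's shape, not a tilt.
- **Visible outlines:** The case looked about 3% smaller than its stated size and the spatula handle about 7% shorter. The fits still held up when used.
- **Lever step:** The arm hid the blade in the slot, so I judged contact there by the lid rising and did not measure it.

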